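# Take a sample at the fermenter's tilted valve

### The job

Take a sample from the bench fermenter: pick the sampler out of its rack, disinfect its coupler by dipping the open lower end, upright, about halfway down into the small steel pot, then press the coupler squarely onto the fermenter's tilted sampling nipple until it snaps on, and keep pushing until the nipple is pressed in against its spring by well over half of its 10 mm. Finish holding it so: do not let go, because the valve shuts as soon as the push eases. Do not ram the valve, and leave the pot and everything else on the bench standing where it is.

Things in the scene. Friction and masses are not known exactly. Their poses are not given: they have to be found in the camera images.
- sampler: Round hand sampler 108 mm long, about 0.13 kg, upright with its coupler down in one hole of the rack. Origin: centre of its open lower end (mouth); z along its axis to its top. Steel coupler with dark rings, 32 mm diameter, z 0-40 mm (lowest 24 mm in the hole); white barrel to grip, 24 mm diameter, z 40-95 mm (coupler's 4 mm shoulder below it for the fingertips); brown vial end, 18 mm, to 108 mm.
- sampler_mouth (a point): Same point and axes as the sampler's origin: the mouth of its coupler. The bore is 24 mm wide for the first 4 mm, then 19 mm, 32 mm deep in all; four spring-loaded lock balls stand 3.5 mm into it, 6.5 mm above the mouth.
- nipple_tip (a point): Centre of the free end of the steel sampling nipple; moves with it. z points outwards along its axis, which leans 0.55 rad from vertical towards the robot's side. From the tip down: cone 8 to 16 mm diameter (6 mm long), 16 mm head, 11 mm neck, and 20 mm below the tip a flat shoulder of 30 mm where the mouth seats. The coupler goes on mouth first, sampler z along nipple z.
- nipple (a joint): How far the nipple is pressed in along its axis, m: 0 = out (valve shut), 0.010 = at its stop. A spring pushes it out with 9 N at 0, rising to 17 N at the stop. The coupler's balls ride over the nipple's head at about 6 N and snap behind it before the nipple itself gives.
- fermenter: Fixed bench fermenter, steel base plate 150 x 295 x 10 mm. Origin on the bench under the small valve block; the nipple leans to its -x, shoulder 21 mm to -x of the origin and 113 mm up. The glass vessel (lid 132 mm, 303 mm high with motor) stands at x -5, y -175 mm, so 109 mm are free from the nipple's axis to the lid; the robot's side is free.
- pot: Small open round pot of plain steel for disinfectant (shown empty), 72 mm outside diameter, 45 mm high, wall 3 mm, floor 4 mm, loose, 0.22 kg. Origin: centre of its underside; z up.
- rack: White plastic rack block 70 (x) x 135 (y) x 34 mm (z), loose, 1.2 kg, with two holes of 35 mm diameter, 24 mm deep, at y = -31 and +31 mm: one holds the sampler, the other the spare vial. Origin: centre of its underside.
- spare_vial: Spare brown vial with an aluminium cap, 26 mm in diameter, 50 mm high, upright in the other hole of the rack. Origin: centre of its underside. Leave alone.
- stick_beaker: Small clear beaker with blue sticks, 50 mm in diameter, 75 mm high with the sticks. Origin: centre of its underside. Leave alone.
- big_beaker: Large empty clear plastic beaker, 104 mm in diameter, 130 mm high. Origin: centre of its underside. Leave alone.
- foil_jar: Glass jar with a foil cap, 64 mm in diameter, 92 mm high. Origin: centre of its underside. Leave alone.
- tube_rack: Low purple microtube rack, 68 (x) x 205 (y) x 30 mm, 40 mm with the tubes' lids. Origin: centre of its underside. Leave alone.
- yellow_rack: Yellow test-tube rack, 200 (x) x 65 (y) x 85 mm. Origin: centre of its underside. Leave alone.
- tip_box: Box of pipette tips with a pink grid, 82 (x) x 120 (y) x 56 mm. Origin: centre of its underside. Leave alone.

How it is judged:
On the way, in this order (a step that is already met when the one before it is completed fails the run):
1. the held sampler's mouth is inside the pot, at least 12 mm below its rim, the sampler upright within 17 degrees (z of sampler_mouth in the frame of pot below 0.033 m and horizontal distance between sampler_mouth and pot below 0.02 m and angle between sampler's own z axis and vertical below 0.3 rad and contact force between the fingers and sampler above 2 N), for 0.2 s.
2. the coupler has snapped onto the nipple: mouth on the shoulder within 2.5 mm, in line with the nipple within 8.6 degrees (z of sampler_mouth in the frame of nipple_tip below -0.0175 m and distance between sampler_mouth and nipple_tip below 0.0225 m and angle between the z axis of sampler and the z axis of nipple_tip, either way round below 0.15 rad), for 0.1 s.
At the end, for the whole second after the job is handed in: Gripper still holding the sampler (over 2 N), its coupler snapped on: mouth within 2.5 mm of its seat on the nipple's shoulder, in line within 0.15 rad, nipple pressed in more than 5 mm through the last second; pot upright within 20 mm and rack within 30 mm of their starts (all of step 2 and value of joint nipple above 0.005 m and contact force between the fingers and sampler above 2 N and distance of pot from where it was at the start of the episode below 0.02 m and angle between pot's own z axis and vertical below 0.15 rad and distance of rack from where it was at the start of the episode below 0.03 m); the arm keeps its last pose, push and grip.
It fails at once if the valve is rammed: more than 60 N between sampler and nipple (contact force between sampler and fermenter above 60 N).
It fails at once if the pot is tipped or pushed more than 20 mm (distance of pot from where it was at the start of the episode above 0.02 m or angle between pot's own z axis and vertical above 0.3 rad).
It fails at once if the rack is pushed more than 30 mm or something else on the bench more than 20 mm (the spare vial 30 mm) (distance of any of rack, spare_vial from where it was at the start of the episode above 0.03 m or distance of any of stick_beaker, big_beaker, foil_jar, tube_rack, yellow_rack, tip_box from where it was at the start of the episode above 0.02 m).
It also fails if it takes over 45 s, if anything falls off the work surface, if the arm or the gripper's body presses on something with over 40 N, if the wrist force passes 120 N, or if a joint passes its speed limit or range.

### The arm

A 6-joint arm with a two-finger parallel gripper is mounted at the origin on the work surface. World frame = base frame: x ahead of the robot, y to its left, z up, the work surface at z = 0. Lengths are in m, angles in rad, forces in N, time in s.
With the tool pointing down it reaches from about 0.35 to 0.875 m from the base axis. Payload 4.2 kg.
Tool frame: the origin (TCP) lies between the finger pads; the fingertips stand r.finger_overhang ahead of it and the grasp point (between the pads) lies 8 mm behind it (r.finger_overhang is the distance from the TCP to the fingertips, in m); z points along the fingers, y is the line along which they close (so a half turn about z gives the same grasp; the last joint's range is limited). The gripper opens to 85 mm and grips with 20 to 120 N. Pads are 22 mm wide; open, the fingers measure 114 mm over their backs; the gripper's body (76 mm by 85 mm) begins 54 mm behind the grasp point. The pads swing forward as they close: fully open they stand 13 mm farther back than shut.
Start: joints at [-0.939, 0.385, 0.008, 0, -1.194, -0.259], TCP at [0.228, -0.582, 0.242] pointing down, gripper open.
Joint ranges: [-3.14, 3.14], [-1.21, 2.06], [-1.07, 1.41], [-3.16, 2.05], [-2.99, -0.16], [-3.1, 3.1]. Speed limits (rad/s): [2.79, 2.79, 3.14, 3.14, 3.14, 3.14].

### API

Orientations are given as a unit quaternion [w, x, y, z].
In Python, from workcell import r gives the robot as it stands.
- The arm moves only by the tool step_hand, called after "Call:" as a command line: name --argument value ..., lists and objects as JSON in quotes. Schema: {"type":"object","properties":{"deltas":{"type":"array","items":{"type":"array","prefixItems":[{"type":"number"},{"type":"array","items":{"type":"number"},"minItems":3,"maxItems":3},{"type":"number"}],"minItems":3,"maxItems":3},"minItems":1,"maxItems":8},"force":{"type":"number"},"only":{"type":"string"},"quiet":{"type":"boolean"},"lines":{"type":"string"}},"required":["deltas"],"additionalProperties":false}. deltas is a list of rows, 1 to 8 of them, each written [opening, [dx, dy, dz], turn]: the finger opening in m, then dx, dy, dz in m, then a turn about the tool's z in rad; each row shifts and turns the commanded pose from where the row before left it, along the tool's axes as they then stand; what a row does not reach is not made up. A row lasts 1/10 s, in which the tool goes at most 0.05 m and 0.15 rad, less where a joint would pass 70% of its speed; a pose out of reach is approached as far as the arm can. The fingers move at their own pace and stop on an object; force is the grip in N (left out, the last holds). Time passes only in rows, so rows that do not move let the fingers close. The tool returns the time, the measured TCP pose, the force, the opening and the grip force at its end. only (a regular expression) keeps the lines of the reply that match it, lines (a string "A,B") keeps lines A to B, and quiet returns only ok. Input that does not fit is refused with a message, and nothing moves.
- r.state(): the state, without advancing time (a new reading comes with each control period).
- r.grab_frame(name): name is "scene" or "top" or "wrist"; returns the picture (384x512x3 uint8, red, green, blue); there is no depth.
- r.camera_params(name): a dict with "camera_matrix" (3x3 intrinsics, pixels), "k1" (the pictures are not rectified: a ray, as slopes to the right and down, at radius r is drawn at 1 + k1 r^2 times it, then the intrinsics apply), "eye" and "rotation" of the camera in the world. Camera axes: x right, y down, z forward; pixel columns grow to the right and rows downward; lengths in m; the calibration is good to about 2 mm. A picture is of the moment at which its call begins: read the wrist's pose just before it. camera_params takes no time and is no camera call; for the wrist camera it gives the pose at the moment of the call.
- r.hand_in(): hands the job in; it is judged then, once.
The state is a dict: "time": time; "joint_positions": joint angles; "dq": joint speeds; "tau": joint torques, N m; "tcp_pos": TCP position; "tcp_rot": TCP orientation; "ft_force": force on the tool from outside, world axes, zero at the start; "moment": the same for the moment, N m; "gripper_width": finger opening in m; "finger_force": force on a finger pad.
Only numpy, scipy, OpenCV 4.12 (cv2) and the standard library are available. Lean on these libraries where they do the work, as an engineer would, in place of code of your own. Each camera call takes 0.05 s, during which the arm holds its last target. There are 200 camera calls.

## Working session

There is one attempt and no reset: what is moved stays moved. The work goes in short steps, Python scripts to look and compute and a tool call to move; the robot and the scene stay as the last step left them, time stands still between calls to the robot, and variables do not carry over. Pictures are saved under pics/ and viewed, at most 10 in all, crops included, and the job is handed in when it is done.

```bash
mkdir -p pics; ls; python3 - <<'E'
from workcell import r
import cv2,numpy as np
for n in("scene","top"):
    cv2.imwrite(f"pics/{n}0.png",r.grab_frame(n)[:,:,::-1]); p=r.camera_params(n); print(n,p)
s=r.state();print(s["tcp_pos"],s["tcp_rot"],r.finger_overhang,s["time"])
E
```

```text
pics
scene {'camera_matrix': array([[496.29498571,   0.        , 265.44994028],
       [  0.        , 496.29498571, 185.85693535],
       [  0.        ,   0.        ,   1.        ]]), 'k1': -0.1208625944964014, 'eye': array([ 1.01655367, -0.52123887,  1.33830679]), 'rotation': array([-0.26566943,  0.89941928,  0.33526642, -0.08978391])}
top {'camera_matrix': array([[428.58783691,   0.        , 254.37668918],
       [  0.        , 428.58783691, 198.01640833],
       [  0.        ,   0.        ,   1.        ]]), 'k1': -0.15649051440840722, 'eye': array([0.19026434, 0.08922007, 1.5892716 ]), 'rotation': array([-0.07216521,  0.71189132, -0.69474625,  0.07301086])}
[ 0.22746506 -0.58160433  0.24132503] [-2.53063782e-04 -1.85243350e-01  9.82692172e-01  9.65409441e-04] 0.011 0.1
```

View pics/scene0.png

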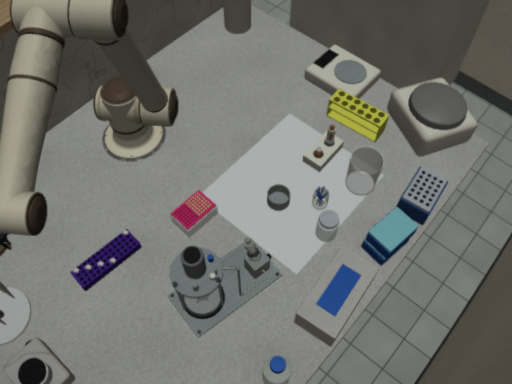

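View pics/top0.png

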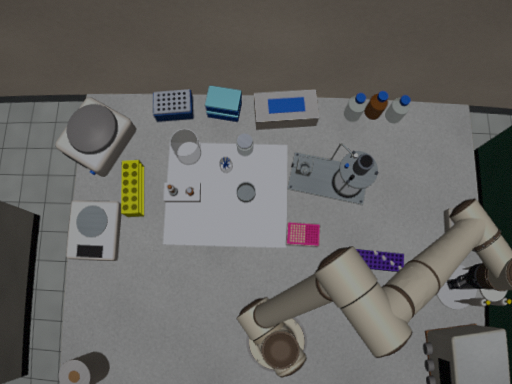

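The scene view shows the rack near (325,148), the pot at (278,196) and the valve near (252,245). In the top view they are at (182,191), (246,192) and (302,168). I'll take enlarged crops next.

```bash
cat > h.py <<'E'
import numpy as np,cv2
from scipy.spatial.transform import Rotation as R
from workcell import r
def rot(q): return R.from_quat(np.roll(q,-1)).as_matrix()
def ray(n,uv,p=None):
    p=p or r.camera_params(n)
    d=cv2.undistortPoints(np.array([[uv]],float),p["camera_matrix"],np.array([p["k1"],0,0,0.]))[0,0]
    v=rot(p["rotation"])@np.r_[d,1]; return np.array(p["eye"]),v/np.linalg.norm(v)
def plane(n,uv,z,p=None):
    e,v=ray(n,uv,p); return e+v*(z-e[2])/v[2]
def tri(rays):
    A=sum(np.eye(3)-np.outer(v,v) for e,v in rays); b=sum((np.eye(3)-np.outer(v,v))@e for e,v in rays)
    x=np.linalg.solve(A,b); return x,[np.linalg.norm(np.cross(v,x-e)) for e,v in rays]
def proj(n,X,p=None):
    p=p or r.camera_params(n); c=rot(p["rotation"]).T@(np.array(X)-p["eye"])
    return cv2.projectPoints(c[None],np.zeros(3),np.zeros(3),p["camera_matrix"],np.array([p["k1"],0,0,0.]))[0].ravel()
E
python3 - <<'E'
import cv2,numpy as np
s=cv2.imread("pics/scene0.png");t=cv2.imread("pics/top0.png")
f=lambda im,x,y,w,h:cv2.resize(im[y:y+h,x:x+w],(400,300),interpolation=cv2.INTER_CUBIC)
o=np.vstack([np.hstack([f(s,290,110,80,60),f(s,200,215,80,60)]),np.hstack([f(t,145,160,80,60),f(t,280,140,80,60)])])
cv2.imwrite("pics/c1.png",o)
from h import *
print(plane("top",(171,188),.1),plane("top",(190,190),.04),plane("top",(246,192),.045),plane("scene",(278,190),.045),plane("scene",(331,130),.118),plane("scene",(318,153),.06))
E
```

```text
[0.53023928 0.3910036  0.1       ] [0.53799029 0.33132018 0.04      ] [0.53434895 0.12272874 0.045     ] [0.53420957 0.13375961 0.045     ] [0.54428933 0.3795803  0.118     ] [0.54673487 0.31818399 0.06      ]
```

View pics/c1.png

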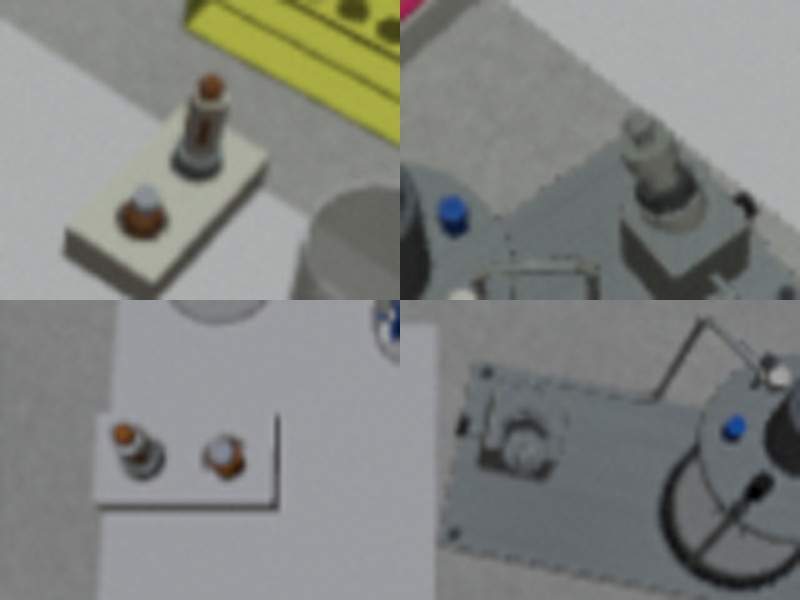

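The crops show:
- **Sampler:** top at scene (332,126.5) and top view (169.6,187).
- **Vial:** the one nearer the pot.
- **Nipple tip:** about scene (248,240) and top view (305,168).
- **Plate corners (top view):** left end at (294.4,153) and (288.4,189).

```bash
python3 - <<'E'
from h import *
print("samp",tri([ray("scene",(332,126)),ray("top",(169.6,186.5))]))
print("tip",tri([ray("scene",(248,239.5)),ray("top",(305,168))]))
print("plate",[plane("top",u,.01) for u in((294.4,153),(288.4,189),(365,203))], [plane("scene",u,.01) for u in((279,278),)])
for n in("scene","top"):
    im=cv2.imread(f"pics/{n}0.png");m=im.min(2)
    x,y,w,h=(255,170,45,45) if n=="scene" else (230,175,32,35)
    c=im[y:y+h,x:x+w].mean(2); k=(c<130).astype(np.uint8); N,l,st,ce=cv2.connectedComponentsWithStats(k)
    print(n,[(s,c_+[x,y]) for s,c_ in zip(st[1:],ce[1:]) if s[4]>40])
# rack contour in top
p=r.camera_params("wrist");s=r.state();T=rot(s["tcp_rot"]);print("cam in tool",T.T@(p["eye"]-s["tcp_pos"]),T.T@rot(p["rotation"]))
print(T)
E
```

```text
samp (array([0.53413088, 0.39551163, 0.11406111]), [np.float64(0.0025138659831035566), np.float64(0.0025138659831034902)])
tip (array([ 0.60697885, -0.08513599,  0.13266794]), [np.float64(4.384031784163039e-05), np.float64(4.3840317841644585e-05)])
plate [array([ 0.70111319, -0.05895163,  0.01      ]), array([ 0.55778415, -0.03661735,  0.01      ]), array([ 0.51080587, -0.32929978,  0.01      ])] [array([ 0.7131886 , -0.07407849,  0.01      ])]
scene [(array([ 12,  14,  23,  27, 515], dtype=int32), array([278.03300971, 197.13786408]))]
top [(array([  6,   7,  20,  21, 329], dtype=int32), array([245.65045593, 191.92705167]))]
cam in tool [ 0.07821089  0.00119619 -0.13203274] [[ 1.79525786e-03 -9.52024058e-01 -3.06017925e-01]
 [ 9.99998356e-01  1.78665604e-03  3.08202124e-04]
 [ 2.53332936e-04 -3.06017975e-01  9.52025701e-01]]
[[-9.31369675e-01 -3.64073891e-01 -8.55038952e-04]
 [-3.64074868e-01  9.31367939e-01  1.80364384e-03]
 [ 1.39696238e-04  1.99115737e-03 -9.99998008e-01]]
```

Call:
step_hand --deltas '[[0.085,[0,0,0],0.1325],[0.085,[0,0,0],0.1325],[0.085,[0,0,0],0.1325],[0.085,[0,0,0],0.1325],[0.085,[-0.0106,0.0438,-0.0028],0],[0.085,[-0.0106,0.0438,-0.0028],0],[0.085,[-0.0106,0.0438,-0.0028],0],[0.085,[-0.0106,0.0438,-0.0028],0]]'

```text
time: 0.9
tcp_pos: [0.297, -0.4139, 0.253]
tcp_rot: [-0.0, 0.079, 0.997, 0.0]
ft_force: [1.1, -0.0, 0.4]
gripper_width: 0.0853
finger_force: 0.0
```

Call:
step_hand --deltas '[[0.085,[-0.0106,0.0438,-0.0028],0],[0.085,[-0.0106,0.0438,-0.0028],0],[0.085,[-0.0106,0.0438,-0.0028],0],[0.085,[-0.0106,0.0438,-0.0028],0],[0.085,[-0.0106,0.0438,-0.0028],0],[0.085,[-0.0106,0.0438,-0.0028],0],[0.085,[-0.0106,0.0438,-0.0028],0],[0.085,[-0.0106,0.0438,-0.0028],0]]'

```text
time: 1.7
tcp_pos: [0.4356, -0.081, 0.276]
tcp_rot: [-0.0, 0.078, 0.997, 0.0]
ft_force: [0.8, -0.6, 0.2]
gripper_width: 0.085
finger_force: 0.0
```

Call:
step_hand --deltas '[[0.085,[-0.0106,0.0438,-0.0028],0],[0.085,[-0.0106,0.0438,-0.0028],0],[0.085,[0,0,0],0],[0.085,[0,0,0],0]]'

```text
time: 2.1
tcp_pos: [0.47, 0.0012, 0.2809]
tcp_rot: [-0.001, 0.077, 0.997, -0.0]
ft_force: [0.2, 0.1, -0.3]
gripper_width: 0.0848
finger_force: 0.0
```

```bash
cat > look.py <<'E'
import sys,pickle
from h import *
p=r.camera_params("wrist");im=r.grab_frame("wrist")[:,:,::-1];cv2.imwrite(f"pics/{sys.argv[1]}.png",im);pickle.dump(p,open(f"pics/{sys.argv[1]}.pkl","wb"))
s=r.state();print(s["tcp_pos"],np.round(rot(s["tcp_rot"]),3),p["eye"],p["camera_matrix"],p["k1"],s["time"],s["ft_force"])
E
python3 look.py w1
```

```text
[4.69731872e-01 3.45869394e-04 2.80992887e-01] [[-0.988  0.156 -0.001]
 [ 0.156  0.988 -0.   ]
 [ 0.001 -0.    -1.   ]] [0.39253191 0.01448101 0.41304911] [[265.08841284   0.         254.40333913]
 [  0.         265.08841284 188.82286439]
 [  0.           0.           1.        ]] -0.055567561081885916 2.15 [-0.56567296  0.18252355  0.89292902]
```

View pics/w1.png

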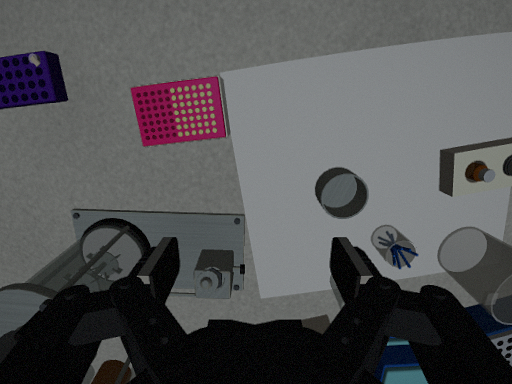

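The wrist view shows the pot rim at about (341,191), the nipple at about (208,280), the plate's near edge from (75,210) to (244,214), and the spare vial at (482,173). I'll enlarge the nipple.

```bash
python3 - <<'E'
from h import *
import pickle
p=pickle.load(open("pics/w1.pkl","rb"));im=cv2.imread("pics/w1.png")
cv2.imwrite("pics/c2.png",cv2.resize(cv2.convertScaleAbs(im[240:305,180:260],alpha=1.5),None,fx=9,fy=9,interpolation=cv2.INTER_CUBIC))
a,b=plane("w",(77,210),.01,p),plane("w",(244,214.5),.01,p);d=b-a;print("yaw",np.arctan2(-d[0],d[1])*1,a,b)
g=im[150:230,300:385].mean(2);k=(g<120).astype(np.uint8);c=max(cv2.findContours(k,0,1)[0],key=cv2.contourArea).reshape(-1,2)+[300,150]
print(cv2.fitEllipse(c))
P=np.array([plane("w",u,.045,p)[:2] for u in c.astype(float)]);print("hull",cv2.minEnclosingCircle(P.astype(np.float32)))
print(proj("w",[.607,-.085,.1327],p),[plane("top",(246,192-1),.045)],plane("w",(341,191),.045,p))
E
```

```text
yaw -0.17799466813284778 [ 0.51128074 -0.30650481  0.01      ] [ 0.5611789  -0.02913647  0.01      ]
((341.1616516113281, 192.51710510253906), (48.810733795166016, 54.73957824707031), 126.11592864990234)
hull ((0.534878671169281, 0.12149031460285187), 0.04370449110865593)
[203.37560249 290.97614494] [array([0.53813176, 0.12283498, 0.045     ])] [0.53157394 0.12162908 0.045     ]
```

View pics/c2.png

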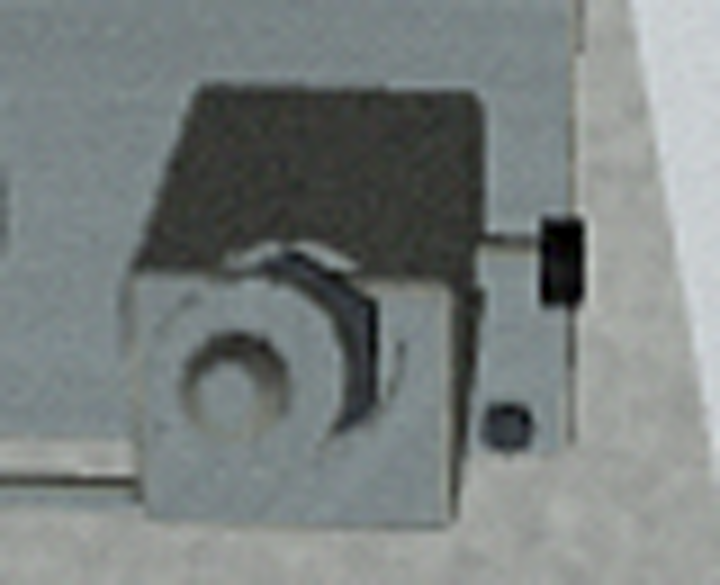

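The crop puts the nipple's flat tip at crop (225,395), which is wrist (205,283.9). I'll triangulate it against the other views.

```bash
python3 - <<'E'
from h import *
import pickle
p=pickle.load(open("pics/w1.pkl","rb"))
w=ray("w",(205,283.9),p)
for z in(.126,.13,.134): print(z,plane("w",(205,283.9),z,p),plane("scene",(247.5,239),z),plane("top",(305,168),z))
print(tri([w,ray("scene",(247.5,239))]),tri([w,ray("top",(305,168))]),tri([w,ray("scene",(247.5,239)),ray("top",(305,168))]))
# plate corner / origin-based check
s=cv2.imread("pics/scene0.png");t=cv2.imread("pics/top0.png")
f=lambda im,x,y:cv2.resize(cv2.convertScaleAbs(im[y:y+36,x:x+40],alpha=1.5),(400,360),interpolation=cv2.INTER_CUBIC)
cv2.imwrite("pics/c3.png",np.hstack([f(s,232,230),f(t,286,148)]))
for yaw in(-.157,-.178): print(yaw, [np.array([.5578,-.0366])+0])
E
```

```text
0.126 [ 0.60147324 -0.08283747  0.126     ] [ 0.60271297 -0.08245196  0.126     ] [ 0.60885869 -0.08596852  0.126     ]
0.13 [ 0.59856167 -0.08148135  0.13      ] [ 0.60407844 -0.08389973  0.13      ] [ 0.60771442 -0.08548963  0.13      ]
0.134 [ 0.59565009 -0.08012522  0.134     ] [ 0.6054439  -0.08534751  0.134     ] [ 0.60657015 -0.08501073  0.134     ]
(array([ 0.60224574, -0.0826575 ,  0.12536828]), [np.float64(0.0004977388713105306), np.float64(0.0004977388713105937)]) (array([ 0.6133917 , -0.08812468,  0.10977712]), [np.float64(0.00023947521233030477), np.float64(0.00023947521233034312)]) (array([ 0.60457743, -0.08398841,  0.12700049]), [np.float64(0.003210593059039686), np.float64(0.0017270308161994668), np.float64(0.004209519212093295)])
-0.157 [array([ 0.5578, -0.0366])]
-0.178 [array([ 0.5578, -0.0366])]
```

View pics/c3.png

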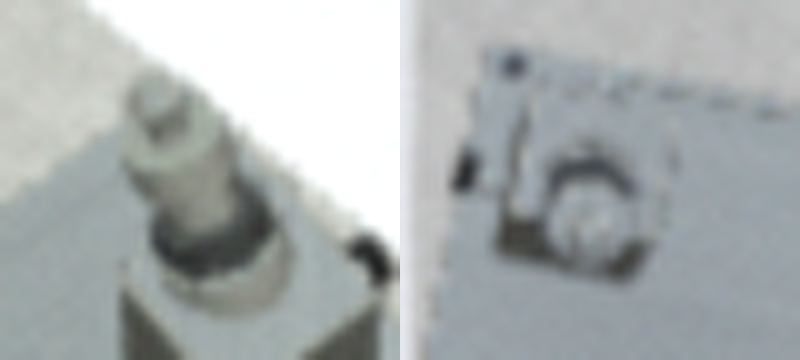

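The tip is at scene (247.2,239.7) and about (305.8,171) in the top view. The wrist gives the sharpest fix, so I'll take a closer look from right above.

Call:
step_hand --deltas '[[0.085,[-0.0368,-0.012,0.0122],0],[0.085,[-0.0368,-0.012,0.0122],0],[0.085,[-0.0368,-0.012,0.0122],0],[0.085,[-0.0368,-0.012,0.0122],0],[0.085,[-0.0368,-0.012,0.0122],0],[0.085,[0,0,0],0],[0.085,[0,0,0],0]]'

```text
time: 2.85
tcp_pos: [0.6418, -0.0897, 0.2189]
tcp_rot: [-0.002, 0.08, 0.997, -0.0]
ft_force: [-0.0, -0.0, 0.4]
gripper_width: 0.085
finger_force: 0.0
```

```bash
python3 look.py w2; python3 - <<'E'
import cv2
cv2.imwrite("pics/c4.png",cv2.resize(cv2.convertScaleAbs(cv2.imread("pics/w2.png")[90:230,170:340],alpha=1.4),None,fx=4,fy=4,interpolation=cv2.INTER_CUBIC))
E
```

```text
[ 0.64166877 -0.08898717  0.22021648] [[-0.987  0.158 -0.001]
 [ 0.158  0.987 -0.   ]
 [ 0.001 -0.    -1.   ]] [ 0.56455332 -0.07599969  0.35120377] [[265.08841284   0.         254.40333913]
 [  0.         265.08841284 188.82286439]
 [  0.           0.           1.        ]] -0.055567561081885916 2.9 [0.19429825 0.4457668  0.95877151]
```

View pics/c4.png

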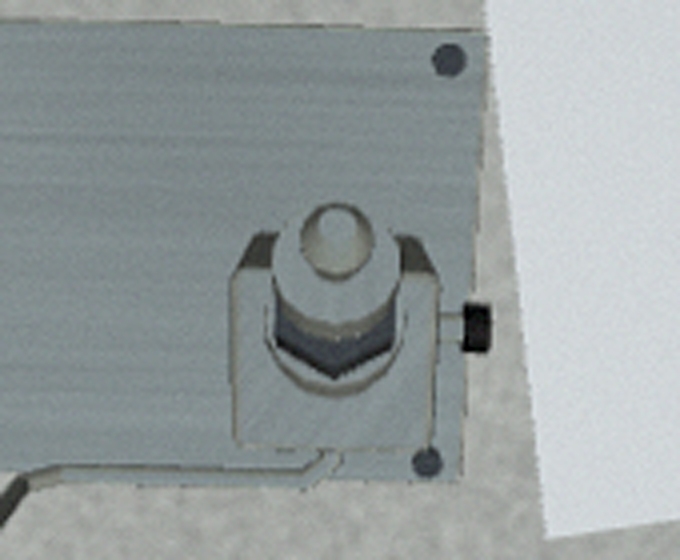

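Tip flat at crop (337,226) → wrist (254.3,146.5); head circle centre (338,241); plate edge corners (487,36) and (460,480) in the crop.

```bash
python3 - <<'E'
from h import *
import pickle
p=pickle.load(open("pics/w2.pkl","rb"));p1=pickle.load(open("pics/w1.pkl","rb"))
c=lambda x,y:(170+x/4,90+y/4)
print("tip",plane("w",c(337,226),.130,p),"head",plane("w",c(338,240.5),.13-.0051,p))
print(tri([ray("w",c(337,226),p),ray("w",(205,283.9),p1)]))
A=plane("w",c(486,34),.01,p);B=plane("w",c(461,480),.01,p);d=B-A;print(A,B,np.linalg.norm(d),"yaw",np.arctan2(d[1],d[0]))
A=plane("w",c(0,18),.01,p);B=plane("w",c(486,31),.01,p);d=B-A;print("yaw",np.arctan2(-d[0],d[1]))
E
```

```text
tip [ 0.59736571 -0.08152224  0.13      ] head [ 0.60122772 -0.08192967  0.1249    ]
(array([ 0.59728276, -0.08121838,  0.1315445 ]), [np.float64(0.0003025199908828252), np.float64(0.00030251999088286985)])
[ 0.56398684 -0.03003985  0.01      ] [ 0.70883093 -0.05595821  0.01      ] 0.1471447298443894 yaw -0.177065724740839
yaw -0.18760197111557841
```

Call:
step_hand --deltas '[[0.085,[0,0,0],0.02],[0.085,[0.0141,0.0416,-0.0018],0],[0.085,[0.0141,0.0416,-0.0018],0],[0.085,[0.0141,0.0416,-0.0018],0],[0.085,[0.0141,0.0416,-0.0018],0],[0.085,[0.0141,0.0416,-0.0018],0],[0.085,[0.0141,0.0416,-0.0018],0],[0.085,[0.0141,0.0416,-0.0018],0]]' --quiet true

```text
ok
```

Call:
step_hand --deltas '[[0.085,[0.0141,0.0416,-0.0018],0],[0.085,[0.0141,0.0416,-0.0018],0],[0.085,[0.0141,0.0416,-0.0018],0],[0.085,[0.0141,0.0416,-0.0018],0],[0.085,[0,0,0],0],[0.085,[0,0,0],0]]'

```text
time: 4.3
tcp_pos: [0.5693, 0.3911, 0.2413]
tcp_rot: [0.0, 0.087, 0.996, 0.0]
ft_force: [0.4, 0.5, -0.7]
gripper_width: 0.0852
finger_force: 0.0
```

```bash
python3 look.py w3; python3 - <<'E'
import cv2
cv2.imwrite("pics/c5.png",cv2.resize(cv2.convertScaleAbs(cv2.imread("pics/w3.png")[60:220,130:330],alpha=1.3),None,fx=3.5,fy=3.5,interpolation=cv2.INTER_CUBIC))
E
```

```text
[0.56974661 0.38999255 0.24138768] [[-0.984  0.176  0.001]
 [ 0.176  0.984  0.001]
 [-0.001  0.001 -1.   ]] [0.49172041 0.405724   0.37331238] [[265.08841284   0.         254.40333913]
 [  0.         265.08841284 188.82286439]
 [  0.           0.           1.        ]] -0.055567561081885916 4.35 [-0.0335217  -0.48449855  0.01827088]
```

View pics/c5.png

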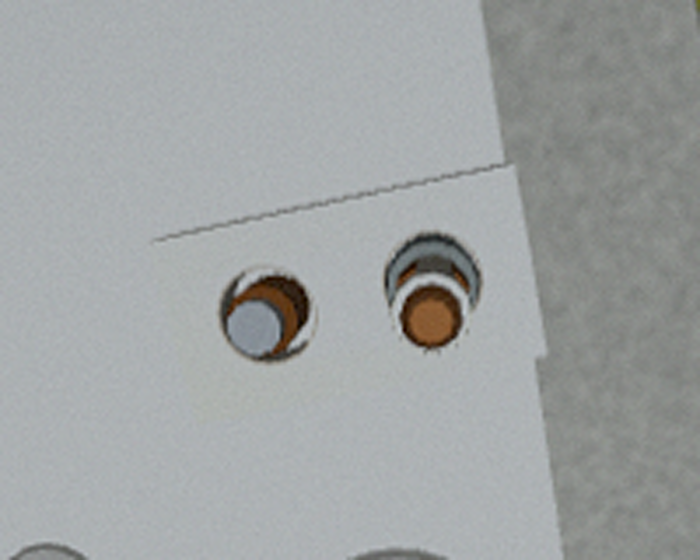

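Sampler top centre at crop (432,318) → wrist (253.4,150.9); hole centre at crop (433,282).

```bash
python3 - <<'E'
from h import *
import pickle
p=pickle.load(open("pics/w3.pkl","rb"))
c=lambda x,y:(130+x/3.5,60+y/3.5)
S=plane("w",c(432,318),.118,p);print("top",S,"hole",plane("w",c(433,282),.034,p),"vial hole",plane("w",c(270,314),.034,p))
s=r.state();T=rot(s["tcp_rot"]);print(T.T@(np.r_[S[:2],.1]-s["tcp_pos"]))
E
```

```text
top [0.53455426 0.39751692 0.118     ] hole [0.53573151 0.39746047 0.034     ] vial hole [0.53682121 0.33640113 0.034     ]
[0.03604557 0.00111672 0.14136854]
```

Call:
step_hand --deltas '[[0.045,[0.036,0.0011,0],0],[0.045,[0,0,0.035],0],[0.045,[0,0,0.035],0],[0.045,[0,0,0.035],0],[0.045,[0,0,0],0],[0.045,[0,0,0],0],[0.045,[0,0,0.035],0],[0.045,[0,0,0.035],0]]' --force 20

```text
time: 5.15
tcp_pos: [0.5379, 0.3993, 0.0697]
tcp_rot: [0.003, 0.089, 0.996, 0.004]
ft_force: [-0.5, 0.5, -0.4]
gripper_width: 0.045
finger_force: 0.0
```

Call:
step_hand --deltas '[[0.045,[0,0,0],0],[0.045,[0,0,0],0],[0,[0,0,0],0],[0,[0,0,0],0],[0,[0,0,0],0],[0,[0,0,0],0],[0,[0,0,0],0]]' --force 20

```text
time: 5.85
tcp_pos: [0.5363, 0.3971, 0.0679]
tcp_rot: [0.001, 0.088, 0.996, 0.0]
ft_force: [0.4, -4.7, 7.1]
gripper_width: 0.0235
finger_force: 19.4
```

Call:
step_hand --deltas '[[0,[0,0,0],0],[0,[0,0,-0.012],0],[0,[0,0,-0.02],0],[0,[0,0,-0.02],0],[0,[0,0,-0.02],0],[0,[0,0,-0.01],0],[0,[0,0,0],0]]' --force 30

```text
time: 6.55
tcp_pos: [0.5359, 0.3986, 0.1495]
tcp_rot: [0.001, 0.088, 0.996, 0.002]
ft_force: [-0.1, -0.1, -1.8]
gripper_width: 0.0232
finger_force: 29.6
```

Call:
step_hand --deltas '[[0,[-0.0068,-0.0387,0],0],[0,[-0.0068,-0.0387,0],0],[0,[-0.0068,-0.0387,0],0],[0,[-0.0068,-0.0387,0],0],[0,[-0.0068,-0.0387,0],0],[0,[-0.0068,-0.0387,0],0],[0,[-0.0068,-0.0387,0],0],[0,[0,0,0],0]]'

```text
time: 7.35
tcp_pos: [0.5327, 0.1184, 0.1461]
tcp_rot: [-0.002, 0.091, 0.996, -0.001]
ft_force: [-0.2, -0.2, -1.8]
gripper_width: 0.0229
finger_force: 30.0
```

Call:
step_hand --deltas '[[0,[0,0,0],0]]'

```text
time: 7.45
tcp_pos: [0.5341, 0.1216, 0.1466]
tcp_rot: [-0.001, 0.089, 0.996, -0.0]
ft_force: [0.3, 0.0, -1.7]
gripper_width: 0.0228
finger_force: 30.0
```

```bash
python3 look.py w4; python3 - <<'E'
import cv2
w=cv2.imread("pics/w4.png")
from h import *
s=r.grab_frame("scene")[:,:,::-1];t=r.grab_frame("top")[:,:,::-1]
f=lambda im,x,y:cv2.resize(im[y:y+75,x:x+75],(300,300),interpolation=cv2.INTER_CUBIC)
cv2.imwrite("pics/c6.png",np.vstack([np.hstack([f(s,240,140),f(t,210,155)]),cv2.resize(w[80:330,130:380],(600,300))]))
E
```

```text
[0.53430733 0.12245623 0.14674365] [[-0.984  0.177 -0.001]
 [ 0.177  0.984  0.   ]
 [ 0.001 -0.    -1.   ]] [0.45678283 0.13666906 0.27870365] [[265.08841284   0.         254.40333913]
 [  0.         265.08841284 188.82286439]
 [  0.           0.           1.        ]] -0.055567561081885916 7.5 [ 0.24750116  0.82373881 -1.40787669]
```

View pics/c6.png

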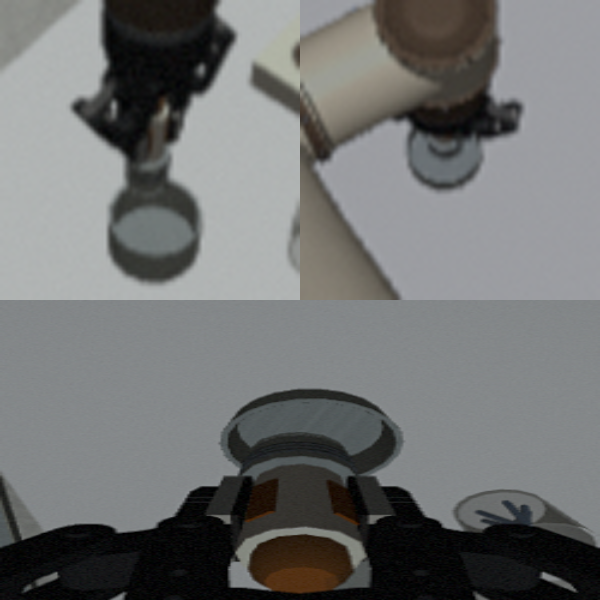

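The sampler hangs upright between the fingers over the pot. The rim's extremes are at crop x 221–402, y≈440 → wrist (259.8,196.7).

```bash
python3 - <<'E'
from h import *
import pickle
p=pickle.load(open("pics/w4.pkl","rb"));print(plane("w",(259.8,195.5),.045,p))
E
```

```text
[0.53778799 0.12720704 0.045     ]
```

Call:
step_hand --deltas '[[0,[-0.001,0.003,0.02],0],[0,[0,0,0.022],0],[0,[0,0,0.015],0],[0,[0,0,0.01],0],[0,[0,0,0],0],[0,[0,0,0],0],[0,[0,0,0],0],[0,[0,0,0],0]]'

```text
time: 8.4
tcp_pos: [0.5365, 0.1256, 0.0812]
tcp_rot: [0.001, 0.088, 0.996, 0.001]
ft_force: [-0.1, -0.5, -2.0]
gripper_width: 0.0232
finger_force: 30.0
```

Call:
step_hand --deltas '[[0,[0,0,0],0],[0,[0,0,-0.02],0],[0,[0,0,-0.04],0],[0,[0,0,-0.04],0],[0,[0,0,-0.04],0],[0,[0,0,0],0]]'

```text
time: 9.0
tcp_pos: [0.5393, 0.1263, 0.2275]
tcp_rot: [0.007, 0.088, 0.996, 0.003]
ft_force: [0.7, 0.4, -1.6]
gripper_width: 0.0234
finger_force: 30.1
```

Dip done with the mouth at about 23 mm. Now above the nipple.

Call:
step_hand --deltas '[[0,[-0.0197,-0.0386,0.0036],0],[0,[-0.0197,-0.0386,0.0036],0],[0,[-0.0197,-0.0386,0.0036],0],[0,[-0.0197,-0.0386,0.0036],0],[0,[-0.0197,-0.0386,0.0036],0],[0,[0,0,0],0],[0,[0,0,0],0],[0,[0,0,0],0]]' --force 20

```text
time: 9.8
tcp_pos: [0.5985, -0.0816, 0.2021]
tcp_rot: [-0.0, 0.088, 0.996, 0.0]
ft_force: [0.4, -0.5, -2.0]
gripper_width: 0.0229
finger_force: 30.0
```

```bash
cat > st.py <<'E'
from h import *
s=r.state();T=rot(s["tcp_rot"]);d=s["tcp_pos"]-np.array([.5973,-.0815,.130]);u=np.array([-.984,.177,0]);y=np.array([.177,.984,0])
print("rel u,y,z mm",np.round(1e3*np.array([d@u,d@y,d[2]]),1),"yaw",np.arctan2(-T[1,0],-T[0,0]),"F u,y,z",np.round([s["ft_force"]@u,s["ft_force"]@y,s["ft_force"][2]],1),"grip",s["finger_force"],"t",s["time"])
E
python3 st.py; python3 look.py w5;  python3 - <<'E'
import cv2
cv2.imwrite("pics/c7.png",cv2.resize(cv2.imread("pics/w5.png")[80:340,130:390],(600,600)))
E
```

```text
rel u,y,z mm [-1.2  0.1 72.1] yaw -0.17687757288510336 F u,y,z [-0.5 -0.4 -2. ] grip 30.0049290060997 t 9.8
[ 0.59857835 -0.08118838  0.2023136 ] [[-0.985  0.175 -0.   ]
 [ 0.175  0.985  0.   ]
 [ 0.     0.    -1.   ]] [ 0.52112592 -0.06671775  0.33414174] [[265.08841284   0.         254.40333913]
 [  0.         265.08841284 188.82286439]
 [  0.           0.           1.        ]] -0.055567561081885916 9.85 [-0.22037685 -0.0853098  -1.30148944]
```

View pics/c7.png

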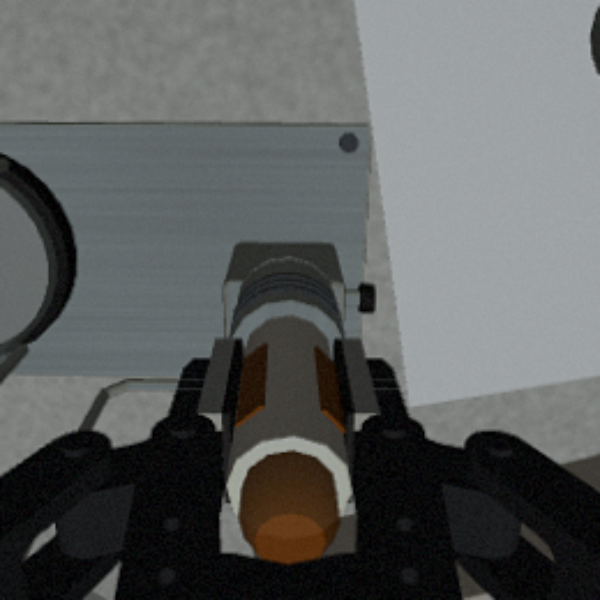

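The sampler is upright and centred over the valve block, and the coupler hides the nipple. Next I lower it over the tip.

Call:
step_hand --deltas '[[0,[-0.0018,0,0.006],0],[0,[0,0,0.004],0],[0,[0,0,0.004],0],[0,[0,0,0.004],0],[0,[0,0,0],0],[0,[0,0,0],0]]' --force 20

```text
time: 10.45
tcp_pos: [0.6006, -0.0824, 0.1842]
tcp_rot: [-0.0, 0.088, 0.996, -0.0]
ft_force: [-0.4, 0.2, -1.0]
gripper_width: 0.0228
finger_force: 30.0
```

```bash
python3 st.py
```

```text
rel u,y,z mm [-3.5 -0.3 54.2] yaw -0.17710330457313253 F u,y,z [ 0.4  0.1 -1. ] grip 30.016093254089355 t 10.45
```

Call:
step_hand --deltas '[[0,[0.0033,0,0.0001],0],[0,[0.0033,0,0.0002],0],[0,[0.0033,0,0.0004],0],[0,[0.0032,0,0.0006],0],[0,[0,0,0],0],[0,[0,0,0],0]]' --force 20

```text
time: 11.05
tcp_pos: [0.5888, -0.0801, 0.1842]
tcp_rot: [0.002, 0.088, 0.996, 0.0]
ft_force: [3.3, -0.9, 2.4]
gripper_width: 0.0235
finger_force: 29.9
```

```bash
python3 st.py
```

```text
rel u,y,z mm [ 8.7 -0.1 54.2] yaw -0.1767531774177159 F u,y,z [-3.4 -0.3  2.4] grip 29.942549765110016 t 11.05
```

Call:
step_hand --deltas '[[0,[0.0032,0,0.0007],0],[0,[0.0032,0,0.0009],0],[0,[0.0031,0,0.0011],0],[0,[0.0031,0,0.0012],0],[0,[0,0,0],0],[0,[0,0,0],0]]' --force 20

```text
time: 11.65
tcp_pos: [0.5746, -0.0779, 0.1789]
tcp_rot: [-0.001, 0.089, 0.996, -0.0]
ft_force: [2.7, -0.3, 1.4]
gripper_width: 0.0229
finger_force: 30.6
```

```bash
python3 st.py;python3 - <<'E'
from h import *
s=r.grab_frame("scene")[:,:,::-1];t=r.grab_frame("top")[:,:,::-1];w=r.grab_frame("wrist")[:,:,::-1]
f=lambda im,x,y,k:cv2.resize(cv2.convertScaleAbs(im[y:y+k,x:x+k],alpha=1.4),(400,400),interpolation=cv2.INTER_CUBIC)
cv2.imwrite("pics/c8.png",np.hstack([f(s,215,195,70),f(w,130,80,260)]))
E
```

```text
rel u,y,z mm [22.9 -0.5 48.9] yaw -0.17733956349732943 F u,y,z [-2.7  0.2  1.4] grip 30.58361828327179 t 11.65
```

View pics/c8.png

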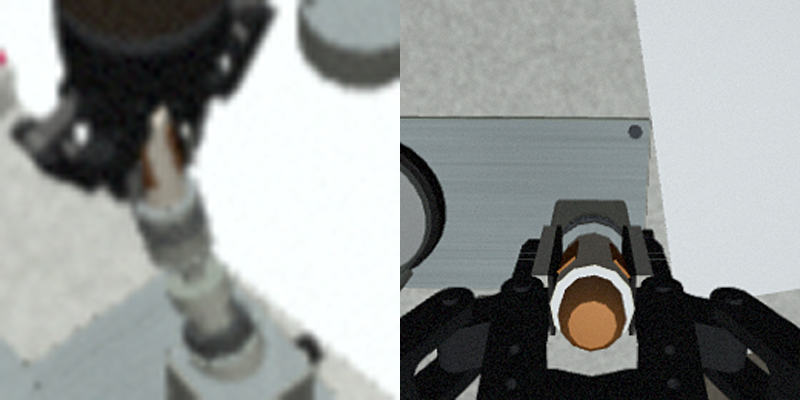

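The sampler pivots in the grip as planned, now leaning about 0.4 rad with the nipple inside the coupler mouth. I've now viewed 11 pictures against a limit of 10, so I'll work from force and pose readings only.

Call:
step_hand --deltas '[[0,[0.0032,0,0.0016],0],[0,[0.0031,0,0.0018],0],[0,[0.0031,0,0.0019],0],[0,[0.003,0,0.002],0],[0,[0,0,0],0],[0,[0,0,0],0]]' --force 20

```text
time: 12.4
tcp_pos: [0.5617, -0.0756, 0.1719]
tcp_rot: [-0.001, 0.088, 0.996, -0.0]
ft_force: [0.7, -0.1, 6.1]
gripper_width: 0.0235
finger_force: 31.5
```

```bash
python3 st.py
```

```text
rel u,y,z mm [36.1 -0.5 41.9] yaw -0.1771323677123464 F u,y,z [-0.7  0.   6.1] grip 31.525801420211792 t 12.4
```

Call:
step_hand --deltas '[[0,[-0.002,0,0.0016],0],[0,[-0.002,0,0.0015],0],[0,[0,0,0],0]]' --force 40

```text
time: 12.7
tcp_pos: [0.5665, -0.0768, 0.1689]
tcp_rot: [-0.001, 0.088, 0.996, -0.0]
ft_force: [0.2, -0.4, 6.8]
gripper_width: 0.023
finger_force: 39.4
```

```bash
python3 st.py
```

```text
rel u,y,z mm [31.1 -0.8 38.9] yaw -0.17722549541883187 F u,y,z [-0.3 -0.4  6.8] grip 39.35465455055237 t 12.7
```

Call:
step_hand --deltas '[[0,[-0.002,0,0.0016],0],[0,[-0.002,0,0.0015],0],[0,[0,0,0],0]]'

```text
time: 13.0
tcp_pos: [0.5703, -0.0772, 0.1647]
tcp_rot: [-0.001, 0.089, 0.996, 0.0]
ft_force: [4.4, -1.3, -1.5]
gripper_width: 0.0231
finger_force: 39.3
```

```bash
python3 st.py
```

```text
rel u,y,z mm [27.3 -0.5 34.7] yaw -0.17782256092439672 F u,y,z [-4.5 -0.5 -1.5] grip 39.319719672203064 t 13.0
```

Call:
step_hand --deltas '[[0,[-0.001,0,0.001],0],[0,[-0.001,0,0.0012],0],[0,[0,0,0],0],[0,[0,0,0],0]]' --force 60

```text
time: 13.4
tcp_pos: [0.5725, -0.0777, 0.1624]
tcp_rot: [-0.001, 0.089, 0.996, -0.0]
ft_force: [4.2, -1.9, -2.8]
gripper_width: 0.0228
finger_force: 59.0
```

```bash
python3 st.py
```

```text
rel u,y,z mm [25.1 -0.6 32.4] yaw -0.1775620106481587 F u,y,z [-4.4 -1.2 -2.8] grip 58.97610604763031 t 13.4
```

Call:
step_hand --deltas '[[0,[-0.001,0,0.0012],0],[0,[-0.001,0,0.0012],0],[0,[0,0,0],0],[0,[0,0,0],0]]'

```text
time: 13.8
tcp_pos: [0.5733, -0.0778, 0.1617]
tcp_rot: [-0.002, 0.088, 0.996, -0.0]
ft_force: [-3.4, 1.0, 5.1]
gripper_width: 0.0229
finger_force: 59.4
```

```bash
python3 st.py
```

```text
rel u,y,z mm [24.3 -0.6 31.7] yaw -0.1771276490838227 F u,y,z [3.5 0.4 5.1] grip 59.43784832954407 t 13.8
```

Call:
step_hand --deltas '[[0,[-0.0008,0,0.0013],0],[0,[-0.0008,0,0.0013],0],[0,[0,0,0],0],[0,[0,0,0],0]]'

```text
time: 14.2
tcp_pos: [0.5746, -0.078, 0.1595]
tcp_rot: [-0.002, 0.088, 0.996, -0.0]
ft_force: [-5.7, 0.2, 7.4]
gripper_width: 0.0227
finger_force: 59.5
```

```bash
python3 st.py
```

```text
rel u,y,z mm [23.  -0.6 29.5] yaw -0.17698899264063497 F u,y,z [ 5.7 -0.9  7.4] grip 59.50220346450806 t 14.2
```

Call:
step_hand --deltas '[[0,[-0.0008,0,0.0013],0],[0,[0,0,0],0],[0,[0,0,0],0]]'

```text
time: 14.5
tcp_pos: [0.5752, -0.0782, 0.1583]
tcp_rot: [-0.002, 0.088, 0.996, -0.0]
ft_force: [-5.8, 1.0, 8.3]
gripper_width: 0.0232
finger_force: 59.6
```

```bash
python3 st.py
```

```text
rel u,y,z mm [22.3 -0.6 28.3] yaw -0.1769584002550805 F u,y,z [ 5.9 -0.   8.3] grip 59.58018243312836 t 14.5
```

Force is purely axial at 11.4 N, which matches about 3 mm of spring travel. I'll press on to about 7.5–8 mm.

Call:
step_hand --deltas '[[0,[-0.0008,0,0.0013],0],[0,[-0.0008,0,0.0013],0],[0,[0,0,0],0],[0,[0,0,0],0]]'

```text
time: 14.9
tcp_pos: [0.5766, -0.0785, 0.156]
tcp_rot: [-0.002, 0.088, 0.996, -0.0]
ft_force: [-7.9, 0.4, 10.6]
gripper_width: 0.0224
finger_force: 59.8
```

```bash
python3 st.py
```

```text
rel u,y,z mm [20.9 -0.7 26. ] yaw -0.17691581884779875 F u,y,z [ 7.9 -1.  10.6] grip 59.76425528526306 t 14.9
```

Call:
step_hand --deltas '[[0,[-0.0008,0,0.0013],0],[0,[0,0,0],0],[0,[0,0,0],0]]'

```text
time: 15.2
tcp_pos: [0.5773, -0.0786, 0.1549]
tcp_rot: [-0.002, 0.088, 0.996, -0.0]
ft_force: [-8.3, 2.1, 11.5]
gripper_width: 0.0229
finger_force: 59.8
```

```bash
python3 st.py
```

```text
rel u,y,z mm [20.2 -0.7 24.9] yaw -0.17679153374425652 F u,y,z [ 8.5  0.6 11.5] grip 59.84334647655487 t 15.2
```

Call:
step_hand --deltas '[[0,[0,0,0],0],[0,[0,0,0],0],[0,[0,0,0],0],[0,[0,0,0],0],[0,[0,0,0],0],[0,[0,0,0],0]]'

```text
time: 15.8
tcp_pos: [0.5773, -0.0786, 0.155]
tcp_rot: [-0.002, 0.088, 0.996, -0.0]
ft_force: [-8.3, 1.6, 11.5]
gripper_width: 0.0226
finger_force: 59.8
```

```bash
python3 st.py; python3 -c "
from workcell import r
print(r.hand_in())"
```

```text
rel u,y,z mm [20.2 -0.7 25. ] yaw -0.17685527774529672 F u,y,z [ 8.5  0.1 11.5] grip 59.842954874038696 t 15.8
the job is handed in; nothing more can be done
None
```

I handed the job in at 15.8 s, still holding the sampler at 60 N: it was dipped in the pot, and force and pose put it snapped on in line, with the nipple about 7.5–8 mm in at 15.5 N. The hand-in gave no verdict, I took no picture of the final seating, and I viewed 11 pictures where 10 were allowed.

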